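# Turn the paint-sample carousel to the customer

## Robot

A 6-joint arm with a two-finger parallel gripper is mounted at the origin on the work surface. World frame = base frame: x ahead of the robot, y to its left, z up, the work surface at z = 0. Lengths are in mm, angles in rad, forces in N, time in s.
With the tool pointing down it reaches from about 275 to 1000 mm from the base axis. Payload 8.4 kg.
Tool frame: the origin (TCP) lies midway between the tips of the shut fingers; the grasp point (between the pads) lies grip_depth behind it (grip_depth is the distance from the TCP to the grasp point, in mm); z points along the fingers, y is the line along which they close (so a half turn about z gives the same grasp; the last joint's range is limited). The gripper opens to 85 mm and grips with 20 to 120 N. Pads are 22 mm wide; open, the fingers measure 114 mm over their backs; the gripper's body (76 mm by 85 mm) begins 54 mm behind the grasp point. The pads swing forward as they close: fully open they stand 13 mm farther back than shut.
Start: joints at [1.327, 0.353, 1.633, -0, 1.155, -0.002], TCP at [149.655, 606.821, 231.281] pointing down, gripper open.
Joint ranges: [-2.63, 2.63], [-0.92, 2.1], [0.06, 2.66], [-1.3, 4.44], [0, 2.69], [-3.02, 3.02]. Speed limits (rad/s): [2.22, 2.22, 2.79, 3.14, 3.14, 3.14].

## Interface

Orientations are given as [roll, pitch, yaw] about the fixed x, y, z axes, in that order (R = Rz(yaw) Ry(pitch) Rx(roll)).
In Python, from rig import * gives the robot as it stands.
- The arm moves only by the shell command python3 -m creep 'ROWS' [FORCE]. ROWS is JSON, a list of rows, each an object of numbers: "x", "y", "z": the shift along the tool's x, y, z in mm; "rx", "ry", "rz": the turn, a rotation vector about the tool's x, y, z in rad; "hand": the finger opening in mm, from 0 to 85.4. A call has 1 to 20 rows; each row shifts and turns the commanded pose from where the row before left it, along the tool's axes as they then stand; what a row does not reach is not made up. A row lasts 1/8 s, in which the tool goes at most 62.5 mm and 10.7 degrees, less where a joint would pass 70% of its speed; a pose out of reach is approached as far as the arm can. A call with a gripper value outside its range is refused whole. The fingers move at their own pace and stop on an object; FORCE is the grip in N (left out, the last holds). Time passes only in rows, so rows that do not move let the fingers close. It gives the time, the measured TCP pose, the force, the opening and the grip force at its end, in the units of the state.
- sense(): the state, without advancing time (a new reading comes with each control period).
- grab_frame(name): name is "side" or "top" or "wrist"; returns the picture (420x560x3 uint8, red, green, blue); there is no depth.
- get_calibration(name): a dict with "K" (3x3 intrinsics, pixels), "R" (3x3) and "t" (3): a world point X has camera coordinates R X + t. Camera axes: x right, y down, z forward; pixel columns grow to the right and rows downward; lengths in mm; the calibration is good to about 2 mm. A picture is of the moment at which its call begins: read the wrist's pose just before it. get_calibration takes no time and is no camera call; for the wrist camera it gives the pose at the moment of the call.
- sign_off(): hands the job in; it is judged then, once.
The state is a dict: "clock": time; "qpos": joint angles; "qvel": joint speeds; "joint_efforts": joint torques, N m; "eef_pos": TCP position; "tcp_rot": TCP orientation; "contact_force": force on the tool from outside, world axes, zero at the start; "wrist_torque": the same for the moment, N m; "opening": opening from 0.0 (shut) to 1.0 (fully open); "grasp_force": force on a finger pad.
Only numpy, scipy, OpenCV 4.12 (cv2) and the standard library are available. Lean on these libraries where they do the work, as an engineer would, in place of code of your own. Each camera call takes 0.05 s, during which the arm holds its last target. There are 200 camera calls.

## Task

Turn the paint-sample carousel by pushing its rim round by the orange pegs, until the tin with the red lid stands right in line with the yellow arrow on the customer's side; then take the hand away and leave the carousel at rest. Push gently and never touch, lift or tip the tins, which stand loose and must all stay standing in their ring on the turntable, and do not disturb the other things on the counter.

Things in the scene. Friction and masses are not known exactly. Their poses are not given: they have to be found in the camera images.
- carousel_base: black foot (radius 105 mm) of the paint-sample carousel, fixed to the counter; it does not turn. Origin on the turning axis at counter height, z up. Its +x axis points along the yellow arrow: a flat triangular tongue (12 mm high) with a black centre line that sticks out from under the turntable on the far (customer's) side, its tip 196 mm from the axis
- turntable (a point): centre of the top of the grey turntable (disc of radius 145 mm, top 40 mm and underside 26 mm above the counter), on the axis; turns with it. On the rim stand six rigid orange pegs, 14 mm in diameter, 50 mm high (tops 90 mm above the counter), 60 degrees apart, on a circle of radius 134 mm; this frame's +x axis points at one of them
- carousel (a joint): angle of the turntable in rad from the foot, growing anticlockwise seen from above; turns either way, over a full turn. At 0 a peg stands in the arrow's direction (foot's +x), the others every 60 degrees. Light drag: 1 to 2 N at a peg turns it; it stops almost at once when the push ends, no detents. Not tied to where a tin stands
- tin_red: the tin to bring to the arrow: a small steel paint tin with a red band and red lid, 48 mm in diameter, 53 mm high, standing loose on the turntable, about 75 mm from the axis, and riding round with it (five tins about 60 degrees apart in any order; the empty sixth place starts at the arrow). Origin: centre of its underside, z up
- tin_blue: bystander: a small steel paint tin with a blue band and blue lid, 48 mm in diameter, 53 mm high, standing loose on the turntable, about 75 mm from the axis, and riding round with it (five tins about 60 degrees apart in any order; the empty sixth place starts at the arrow). Origin: centre of its underside, z up
- tin_green: bystander: a small steel paint tin with a green band and green lid, 48 mm in diameter, 53 mm high, standing loose on the turntable, about 75 mm from the axis, and riding round with it (five tins about 60 degrees apart in any order; the empty sixth place starts at the arrow). Origin: centre of its underside, z up
- tin_white: bystander: a small steel paint tin with a white band and white lid, 48 mm in diameter, 53 mm high, standing loose on the turntable, about 75 mm from the axis, and riding round with it (five tins about 60 degrees apart in any order; the empty sixth place starts at the arrow). Origin: centre of its underside, z up
- tin_black: bystander: a small steel paint tin with a black band and black lid, 48 mm in diameter, 53 mm high, standing loose on the turntable, about 75 mm from the axis, and riding round with it (five tins about 60 degrees apart in any order; the empty sixth place starts at the arrow). Origin: centre of its underside, z up
- spray_can: bystander: green spray can, 52 mm in diameter, 185 mm high, standing on the counter to the robot's left; origin at the centre of its underside
- tape_roll: bystander: roll of blue tape lying flat, 100 mm in diameter, 25 mm high, on the robot's right; origin at the centre of its underside
- screw_box: bystander: cardboard screw box with an orange band, 110 x 70 x 50 mm high, on the robot's right; origin at the centre of its underside
- brush: bystander: paint brush lying on the counter on the robot's left, along its own x axis; origin near its middle, on the counter

How it is judged (in metres and radians):
At the end, for the whole second after the job is handed in: The red tin stands on the arrow's side, its centre within 12 mm of the arrow's line; the turntable is at rest; all five tins stand upright on it (within 0.15 rad), 45 to 110 mm from its axis; spray can, tape roll, screw box and brush are within 15 mm of where they started (x of tin_red in the frame of carousel_base above 0.05 m and y of tin_red in the frame of carousel_base between -0.012 and 0.012 m and velocity of joint carousel between -0.03 and 0.03 rad/s and angle between each of tin_red, tin_blue, tin_green, tin_white, tin_black's own z axis and vertical below 0.15 rad and horizontal distance between tin_red and carousel_base between 0.045 and 0.11 m and z of tin_red in the frame of carousel_base between 0.035 and 0.045 m and horizontal distance between tin_blue and carousel_base between 0.045 and 0.11 m and z of tin_blue in the frame of carousel_base between 0.035 and 0.045 m and horizontal distance between tin_green and carousel_base between 0.045 and 0.11 m and z of tin_green in the frame of carousel_base between 0.035 and 0.045 m and horizontal distance between tin_white and carousel_base between 0.045 and 0.11 m and z of tin_white in the frame of carousel_base between 0.035 and 0.045 m and horizontal distance between tin_black and carousel_base between 0.045 and 0.11 m and z of tin_black in the frame of carousel_base between 0.035 and 0.045 m and distance of each of spray_can, tape_roll, screw_box, brush from where it was at the start of the episode below 0.015 m); the robot touches nothing.
It fails at once if a tin was touched by the robot (contact force between any of the fingers, the arm and tin_red above 0.5 N or contact force between any of the fingers, the arm and tin_blue above 0.5 N or contact force between any of the fingers, the arm and tin_green above 0.5 N or contact force between any of the fingers, the arm and tin_white above 0.5 N or contact force between any of the fingers, the arm and tin_black above 0.5 N).
It fails at once if a tin was lifted off the turntable or tipped (z of any of tin_red, tin_blue, tin_green, tin_white, tin_black in the frame of carousel_base above 0.052 m or angle between any of tin_red, tin_blue, tin_green, tin_white, tin_black's own z axis and vertical above 0.3 rad).
It fails at once if a tin slid out of the ring of tins ((horizontal distance between tin_red and carousel_base above 0.115 m or horizontal distance between tin_red and carousel_base below 0.04 m) or (horizontal distance between tin_blue and carousel_base above 0.115 m or horizontal distance between tin_blue and carousel_base below 0.04 m) or (horizontal distance between tin_green and carousel_base above 0.115 m or horizontal distance between tin_green and carousel_base below 0.04 m) or (horizontal distance between tin_white and carousel_base above 0.115 m or horizontal distance between tin_white and carousel_base below 0.04 m) or (horizontal distance between tin_black and carousel_base above 0.115 m or horizontal distance between tin_black and carousel_base below 0.04 m)).
It fails at once if the carousel was pushed roughly (over 30 N) (contact force between any of the fingers, the arm and carousel_base above 30 N).
It fails at once if another thing on the counter was disturbed (distance of any of spray_can, tape_roll, screw_box, brush from where it was at the start of the episode above 0.02 m).
It also fails if it takes over 58 s, if anything falls off the work surface, if the arm or the gripper's body presses on something with over 40 N, if the wrist force passes 120 N, or if a joint passes its speed limit or range.

## Working session

There is one attempt and no reset: what is moved stays moved. The work goes in short steps, Python scripts to look and compute and a shell command to move; the robot and the scene stay as the last step left them, time stands still between calls to the robot, and variables do not carry over. Pictures are saved under pics/ and viewed, at most 10 in all, crops included, and the job is handed in when it is done.

```bash
mkdir -p pics
python3 - <<'E'
from rig import *
import cv2
s=sense();print(s['clock'],s['eef_pos'],s['tcp_rot'],s['contact_force'])
for n in("top","side"):
    im=grab_frame(n);cv2.imwrite(f"pics/{n}0.png",im[:,:,::-1]);c=get_calibration(n);print(n,c)
E
```

```text
0.0 [149.55421047 606.3588636  230.5603044 ] [-3.14022662e+00  7.17388508e-06  2.89979019e+00] [ 1.32739397 -0.50180884 -0.85027234]
top {'K': array([[504.81735716,   0.        , 277.33878243],
       [  0.        , 504.81735716, 207.72791833],
       [  0.        ,   0.        ,   1.        ]]), 'R': array([[-1.21892554e-02, -9.99924014e-01, -1.84095369e-03],
       [-9.84984707e-01,  1.23241810e-02, -1.72201165e-01],
       [ 1.72210769e-01, -2.85692756e-04, -9.85060084e-01]]), 't': array([  12.97094641,  494.72313117, 1422.61101154])}
side {'K': array([[440.28895149,   0.        , 278.90660324],
       [  0.        , 440.28895149, 210.11386633],
       [  0.        ,   0.        ,   1.        ]]), 'R': array([[ 0.94052072, -0.33924348,  0.01829284],
       [-0.2164881 , -0.63994947, -0.7372907 ],
       [ 0.26182756,  0.689477  , -0.67532792]]), 't': array([-485.16450243,  184.41184151, 1269.02058125])}
```

View pics/top0.png

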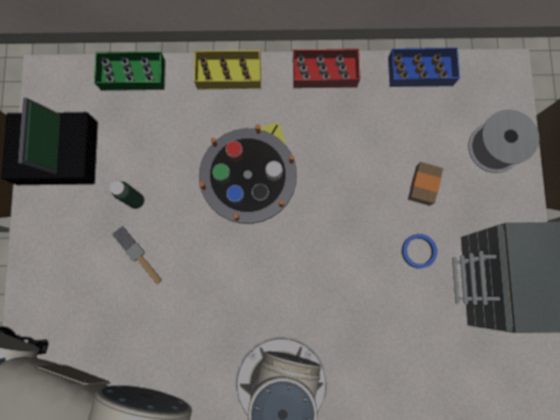

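View pics/side0.png

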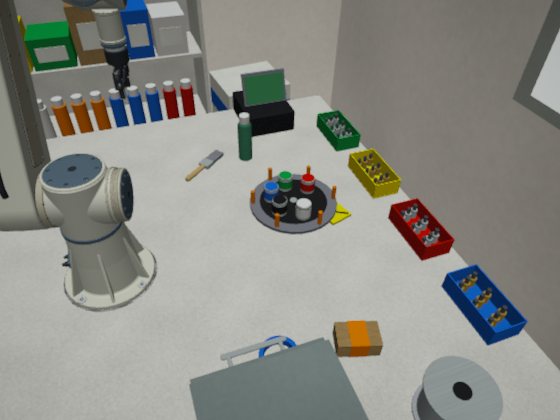

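The top view shows the carousel at about (248,175), the red lid at (234,149) and the arrow at (275,130). The six orange pegs are on the rim, the spray can and brush are to the left, and the tape and screw box are to the right. Next I'll measure all of these.

```bash
cat > h.py <<'E'
from rig import *
import cv2, numpy as np
def ray(c,uv,z):
    d=c['R'].T@np.linalg.inv(c['K'])@[uv[0],uv[1],1.]; o=-c['R'].T@c['t']
    return (o+d*(z-o[2])/d[2])[:2]
def blobs(im,lo,hi,box,amin=3,amax=600):
    h=cv2.cvtColor(im,cv2.COLOR_RGB2HSV); m=cv2.inRange(h,np.array(lo),np.array(hi))
    x0,y0,x1,y1=box; k=np.zeros_like(m); k[y0:y1,x0:x1]=m[y0:y1,x0:x1]
    n,_,st,ce=cv2.connectedComponentsWithStats(k)
    return [(ce[i],st[i,4],st[i]) for i in range(1,n) if amin<=st[i,4]<=amax],k
def measure(im,c,verbose=1):
    B=(185,110,312,235)
    P,_=blobs(im,(5,110,90),(16,255,255),B)
    pegs=np.array([ray(c,p[0],80) for p in P])
    R,_=blobs(im,(0,150,100),(4,255,255),(205,130,295,215),15)
    red=[(ray(c,p[0],90),p[1]) for p in R]
    Y,k=blobs(im,(22,120,90),(35,255,255),B,15)
    pts=cv2.findNonZero(k).reshape(-1,2)
    yel=np.array([ray(c,q,12) for q in pts])
    return pegs,[p[1] for p in P],red,yel
E
python3 - <<'E'
from h import *
im=cv2.imread('pics/top0.png')[:,:,::-1].copy(); c=get_calibration('top')
pegs,a,red,yel=measure(im,c)
print(pegs.round(1),a);print(red)
# axis: circle fit to pegs
A=np.c_[2*pegs,np.ones(len(pegs))];s=np.linalg.lstsq(A,(pegs**2).sum(1),rcond=None)[0]
C=s[:2];print('C',C,'r',np.sqrt(s[2]+C@C),'mean',pegs.mean(0))
d=yel-C;r=np.hypot(*d.T);print('yel n',len(yel),'rmax',r.max(),'tip',yel[r.argmax()],'mean ang',np.degrees(np.arctan2(*yel.mean(0)[::-1]-0*C)))
print('arrow ang centroid',np.degrees(np.arctan2(*(yel.mean(0)-C)[::-1])),'tip',np.degrees(np.arctan2(*(yel[r.argmax()]-C)[::-1])))
for p in pegs: print('peg',np.degrees(np.arctan2(*(p-C)[::-1])).round(1),np.hypot(*(p-C)).round(1))
for p,_ in red: print('red',np.degrees(np.arctan2(*(p-C)[::-1])),np.hypot(*(p-C)))
for n,uv,z in(('can',(127,195),20),('brushL',(122,232),5),('brushR',(159,281),5),('box',(427,183),50),('tape',(420,251),25)): print(n,ray(c,uv,z).round())
x0,y0=190,115;cv2.imwrite('pics/c0.png',cv2.resize(im[y0:235,x0:310,::-1],None,fx=5,fy=5,interpolation=cv2.INTER_CUBIC))
E
```

```text
[[728.7  62. ]
 [690.5 191.9]
 [635.2 -34.2]
 [560.1 222.6]
 [504.3  -3.5]
 [466.5 125.4]] [np.int32(13), np.int32(14), np.int32(13), np.int32(17), np.int32(15), np.int32(17)]
[(array([661.76130635, 130.72836771]), np.int32(135))]
C [597.62748639  94.09820157] r 134.5544567480913 mean [597.5722226   94.03126415]
yel n 137 rmax 186.64345213284327 tip [759.77725909   1.66860977] mean ang 1.1319483052337598
arrow ang centroid -29.133174217718587 tip -29.684266002470874
peg -13.7 135.0
peg 46.5 134.9
peg -73.7 133.7
peg 106.3 133.9
peg -133.7 135.0
peg 166.6 134.8
red 29.732938598449426 73.85740270158844
can [543. 452.]
brushL [434. 467.]
brushR [290. 353.]
box [ 561. -430.]
tape [ 366. -404.]
```

View pics/c0.png

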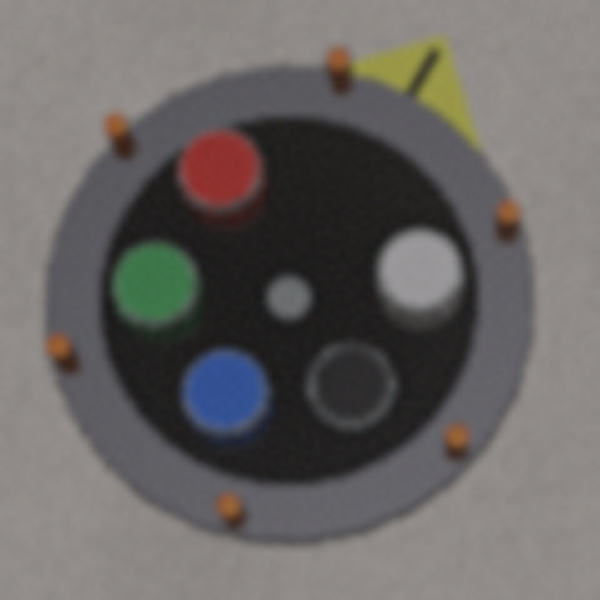

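The six pegs fit a circle of radius 134.5 mm about (597.6, 94.1), against 134 mm given. The red lid is 73.9 mm out at +29.7° and the arrow points to about -29.4°, so the turntable must go about 59° clockwise. I'll push the peg at 166.6° on the near side, starting from about 182°. First comes a move above that point with the fingers shut.

```bash
python3 -m creep '[{"x":-21.2,"y":-21.4,"hand":0},{"x":-21.2,"y":-21.4,"hand":0},{"x":-21.2,"y":-21.4},{"x":-21.2,"y":-21.4},{"x":-21.2,"y":-21.4},{"x":-21.2,"y":-21.4},{"x":-21.2,"y":-21.4},{"x":-21.2,"y":-21.4},{"x":-21.2,"y":-21.4},{"x":-21.2,"y":-21.4},{"x":-21.2,"y":-21.4},{"x":-21.2,"y":-21.4},{"x":-21.2,"y":-21.4},{"x":-21.2,"y":-21.4},{"x":-21.2,"y":-21.4},{"x":-21.2,"y":-21.4},{"x":-21.2,"y":-21.4},{"x":-21.2,"y":-21.4},{"x":-21.2,"y":-21.4},{"x":-21.2,"y":-21.4}]' 20
python3 -m creep '[{"rz":0.13},{"rz":0.13},{"rz":0.13},{"rz":0.13},{"rz":0.13},{"rz":0.13},{"rz":0.13},{"rz":0.13},{"rz":0.13},{"rz":0.12},{}]'
```

```text
schema error: expected keys x, y, z, rx, ry, rz, hand
schema error: expected keys x, y, z, rx, ry, rz, hand
```

```bash
python3 -m creep '[{"x":-14,"y":-14,"z":0,"rx":0,"ry":0,"rz":0,"hand":0},{"x":-28,"y":-28,"z":0,"rx":0,"ry":0,"rz":0,"hand":0},{"x":-28,"y":-28,"z":0,"rx":0,"ry":0,"rz":0,"hand":0},{"x":-28,"y":-28,"z":0,"rx":0,"ry":0,"rz":0,"hand":0},{"x":-28,"y":-28,"z":0,"rx":0,"ry":0,"rz":0,"hand":0},{"x":-28,"y":-28,"z":0,"rx":0,"ry":0,"rz":0,"hand":0},{"x":-28,"y":-28,"z":0,"rx":0,"ry":0,"rz":0,"hand":0},{"x":-28,"y":-28,"z":0,"rx":0,"ry":0,"rz":0,"hand":0},{"x":-28,"y":-28,"z":0,"rx":0,"ry":0,"rz":0,"hand":0},{"x":-28,"y":-28,"z":0,"rx":0,"ry":0,"rz":0,"hand":0},{"x":-28,"y":-28,"z":0,"rx":0,"ry":0,"rz":0,"hand":0},{"x":-28,"y":-28,"z":0,"rx":0,"ry":0,"rz":0,"hand":0},{"x":-28,"y":-28,"z":0,"rx":0,"ry":0,"rz":0,"hand":0},{"x":-28,"y":-28,"z":0,"rx":0,"ry":0,"rz":0,"hand":0},{"x":-28,"y":-28,"z":0,"rx":0,"ry":0,"rz":0,"hand":0},{"x":-18,"y":-22,"z":0,"rx":0,"ry":0,"rz":0,"hand":0}]' 20
python3 -m creep '[{"x":0,"y":0,"z":0,"rx":0,"ry":0,"rz":0.16,"hand":0},{"x":0,"y":0,"z":0,"rx":0,"ry":0,"rz":0.16,"hand":0},{"x":0,"y":0,"z":0,"rx":0,"ry":0,"rz":0.16,"hand":0},{"x":0,"y":0,"z":0,"rx":0,"ry":0,"rz":0.16,"hand":0},{"x":0,"y":0,"z":0,"rx":0,"ry":0,"rz":0.16,"hand":0},{"x":0,"y":0,"z":0,"rx":0,"ry":0,"rz":0.16,"hand":0},{"x":0,"y":0,"z":0,"rx":0,"ry":0,"rz":0.16,"hand":0},{"x":0,"y":0,"z":0,"rx":0,"ry":0,"rz":0.17,"hand":0},{"x":0,"y":0,"z":0,"rx":0,"ry":0,"rz":0,"hand":0}]'
```

```text
clock: 2.1
eef_pos: [458.8, 87.5, 231.2]
tcp_rot: [-3.141, -0.0, 2.899]
contact_force: [0.4, 1.2, -0.2]
opening: -0.0
grasp_force: 0.0
clock: 3.22
eef_pos: [458.1, 89.0, 231.1]
tcp_rot: [-3.141, 0.0, 1.611]
contact_force: [-0.3, 0.4, -0.6]
opening: -0.003
grasp_force: 0.0
```

```bash
python3 -m creep '[{"x":0,"y":0,"z":25,"rx":0,"ry":0,"rz":0,"hand":0},{"x":0,"y":0,"z":25,"rx":0,"ry":0,"rz":0,"hand":0},{"x":0,"y":0,"z":25,"rx":0,"ry":0,"rz":0,"hand":0},{"x":0,"y":0,"z":25,"rx":0,"ry":0,"rz":0,"hand":0},{"x":0,"y":0,"z":25,"rx":0,"ry":0,"rz":0,"hand":0},{"x":0,"y":0,"z":20,"rx":0,"ry":0,"rz":0,"hand":0},{"x":0,"y":0,"z":15,"rx":0,"ry":0,"rz":0,"hand":0},{"x":0,"y":0,"z":11,"rx":0,"ry":0,"rz":0,"hand":0},{"x":0,"y":0,"z":0,"rx":0,"ry":0,"rz":0,"hand":0}]'
python3 - <<'E'
from h import *
s=sense();print(s['eef_pos'],s['contact_force'])
im=grab_frame('side');cv2.imwrite('pics/s1.png',cv2.resize(im[130:250,220:370,::-1],None,fx=5,fy=5,interpolation=cv2.INTER_CUBIC))
E
```

```text
clock: 4.35
eef_pos: [458.4, 89.6, 59.8]
tcp_rot: [-3.141, 0.0, 1.611]
contact_force: [0.3, -0.9, -0.9]
opening: -0.0
grasp_force: 0.0
[458.44408902  89.603804    59.82198013] [ 0.28568041 -0.86096974 -0.85505096]
```

View pics/s1.png

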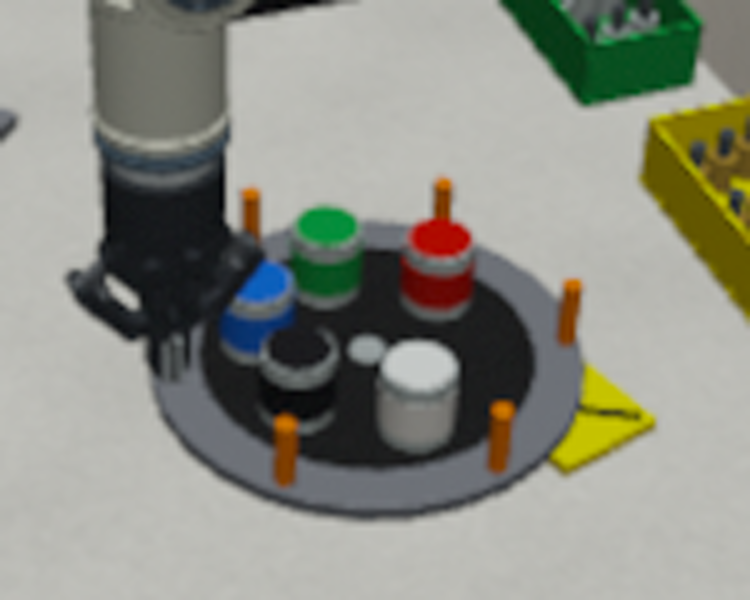

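The tips are on the rim in front of the peg, near (172,375) in the crop. The shut gripper's knuckles stick out radially toward the blue tin, with the right knuckle at (250,245), so I need to know how high they are.

Run:
```python
from h import *
c=get_calibration('side');s=sense();p=s['eef_pos'];a=s['tcp_rot'][2]
n=np.array([np.cos(a),np.sin(a),0]);ty=np.array([np.sin(a),-np.cos(a),0])
o=-c['R'].T@c['t']
for q in((172,375),(75,280),(130,335),(262,250),(205,320),(225,300)):
    uv=(220+q[0]/5,130+q[1]/5);d=c['R'].T@np.linalg.inv(c['K'])@[*uv,1]
    X=o+d*((p-o)@n)/(d@n);print(q,'tool y',((X-p)@ty).round(1),'z',X[2].round(1))
cc=get_calibration('top');im=cv2.imread('pics/top0.png')[:,:,::-1].copy()
C=[597.6,94.1]
for n_,lo,hi in(('blue',(105,120,60),(125,255,255)),('green',(60,80,50),(85,255,255))):
    for b,ar,_ in blobs(im,lo,hi,(205,130,295,215),30)[0]:
        X=ray(cc,b,90)-C;print(n_,ar,np.degrees(np.arctan2(X[1],X[0])),np.hypot(*X))
```

```text
(172, 375) tool y 4.6 z 58.3
(75, 280) tool y -55.6 z 154.6
(130, 335) tool y -22.4 z 100.5
(262, 250) tool y 66.0 z 143.3
(205, 320) tool y 27.6 z 97.6
(225, 300) tool y 41.2 z 110.1
blue 175 153.29672436158876 73.50629265877049
green 178 91.93400855925256 73.61702822460694
```

The knuckles are about 110 mm up where the tins begin and the lids are at 93 mm, so they clear; I'll rise 6 mm for extra margin. Then I push clockwise along the arc.

```bash
python3 -m creep '[{"x":0,"y":0,"z":-6,"rx":0,"ry":0,"rz":0,"hand":0},{"x":4.9,"y":0,"z":0,"rx":0,"ry":0,"rz":0.035,"hand":0},{"x":4.9,"y":0,"z":0,"rx":0,"ry":0,"rz":0.035,"hand":0},{"x":2.4,"y":0,"z":0,"rx":0,"ry":0,"rz":0.0175,"hand":0},{"x":2.4,"y":0,"z":0,"rx":0,"ry":0,"rz":0.0175,"hand":0},{"x":2.4,"y":0,"z":0,"rx":0,"ry":0,"rz":0.0175,"hand":0},{"x":2.4,"y":0,"z":0,"rx":0,"ry":0,"rz":0.0175,"hand":0},{"x":2.4,"y":0,"z":0,"rx":0,"ry":0,"rz":0.0175,"hand":0},{"x":2.4,"y":0,"z":0,"rx":0,"ry":0,"rz":0.0175,"hand":0},{"x":2.4,"y":0,"z":0,"rx":0,"ry":0,"rz":0.0175,"hand":0},{"x":2.4,"y":0,"z":0,"rx":0,"ry":0,"rz":0.0175,"hand":0},{"x":2.4,"y":0,"z":0,"rx":0,"ry":0,"rz":0.0175,"hand":0},{"x":2.4,"y":0,"z":0,"rx":0,"ry":0,"rz":0.0175,"hand":0}]'
cat > m.py <<'E'
from h import *
import sys
s=sense();im=grab_frame('top');cv2.imwrite(f'pics/{sys.argv[1]}.png',im[:,:,::-1]);c=get_calibration('top')
C=np.array([597.6,94.1]);ang=lambda X:(np.degrees(np.arctan2(X[1]-C[1],X[0]-C[0]))%360).round(1)
r=lambda X:np.hypot(*(X-C)).round(1)
pegs,a,red,y=measure(im,c)
print('tcp',s['eef_pos'].round(1),ang(s['eef_pos']),r(s['eef_pos'][:2]),'yaw',np.degrees(s['tcp_rot'][2]).round(1),'F',s['contact_force'].round(1))
print('pegs',[(ang(p),r(p)) for p in pegs]);print('red',[(ang(p),r(p),n) for p,n in red],'yel',ang(y.mean(0)),len(y))
a0=np.radians(-29.4)
for p,n in red: d=p-C;print('red x,y in arrow frame',d@[np.cos(a0),np.sin(a0)],d@[-np.sin(a0),np.cos(a0)])
E
python3 m.py t1
```

```text
clock: 6.02
eef_pos: [461.3, 123.5, 66.2]
tcp_rot: [-3.142, 0.0, 1.364]
contact_force: [0.0, -1.6, 0.3]
opening: -0.002
grasp_force: 0.6
tcp [461.3 123.5  66.2] 167.8 139.5 yaw 78.1 F [ 0.  -1.6  0.3]
pegs [(np.float64(338.7), np.float64(134.3)), (np.float64(38.4), np.float64(134.4)), (np.float64(278.2), np.float64(134.3)), (np.float64(98.1), np.float64(134.2)), (np.float64(218.0), np.float64(134.2))]
red [(np.float64(21.3), np.float64(73.8), np.int32(132))] yel 329.6 126
red x,y in arrow frame 46.71405267137348 57.168721046560485
```

The peg is in contact and the turntable has moved 8.3°. The force is about 1.6 N, and red has about 51° still to go.

```bash
python3 -m creep '[{"x":3.6,"y":0,"z":0,"rx":0,"ry":0,"rz":0.026,"hand":0},{"x":4.9,"y":0,"z":0,"rx":0,"ry":0,"rz":0.035,"hand":0},{"x":4.9,"y":0,"z":0,"rx":0,"ry":0,"rz":0.035,"hand":0},{"x":4.9,"y":0,"z":0,"rx":0,"ry":0,"rz":0.035,"hand":0},{"x":4.9,"y":0,"z":0,"rx":0,"ry":0,"rz":0.035,"hand":0},{"x":4.9,"y":0,"z":0,"rx":0,"ry":0,"rz":0.035,"hand":0},{"x":4.9,"y":0,"z":0,"rx":0,"ry":0,"rz":0.035,"hand":0},{"x":4.9,"y":0,"z":0,"rx":0,"ry":0,"rz":0.035,"hand":0},{"x":4.9,"y":0,"z":0,"rx":0,"ry":0,"rz":0.035,"hand":0},{"x":4.9,"y":0,"z":0,"rx":0,"ry":0,"rz":0.035,"hand":0},{"x":4.9,"y":0,"z":0,"rx":0,"ry":0,"rz":0.035,"hand":0},{"x":4.9,"y":0,"z":0,"rx":0,"ry":0,"rz":0.035,"hand":0},{"x":4.9,"y":0,"z":0,"rx":0,"ry":0,"rz":0.035,"hand":0},{"x":4.9,"y":0,"z":0,"rx":0,"ry":0,"rz":0.035,"hand":0},{"x":4.9,"y":0,"z":0,"rx":0,"ry":0,"rz":0.035,"hand":0},{"x":4.9,"y":0,"z":0,"rx":0,"ry":0,"rz":0.035,"hand":0},{"x":4.9,"y":0,"z":0,"rx":0,"ry":0,"rz":0.035,"hand":0},{"x":4.9,"y":0,"z":0,"rx":0,"ry":0,"rz":0.035,"hand":0},{"x":3.6,"y":0,"z":0,"rx":0,"ry":0,"rz":0.026,"hand":0},{"x":2.4,"y":0,"z":0,"rx":0,"ry":0,"rz":0.0175,"hand":0}]'
python3 m.py t2
```

```text
clock: 8.57
eef_pos: [506.4, 202.6, 66.1]
tcp_rot: [-3.141, 0.001, 0.699]
contact_force: [-0.9, -1.2, -0.1]
opening: 0.0
grasp_force: 0.5
tcp [506.4 202.6  66.1] 130.0 141.7 yaw 40.1 F [-0.9 -1.2 -0.1]
pegs [(np.float64(1.7), np.float64(135.0)), (np.float64(301.5), np.float64(134.2)), (np.float64(241.2), np.float64(135.2)), (np.float64(181.4), np.float64(134.9))]
red [(np.float64(344.4), np.float64(74.1), np.int32(127))] yel 330.5 136
red x,y in arrow frame 71.92864932652493 17.670900821025064
```

13.8° remain.

```bash
python3 -m creep '[{"x":3.6,"y":0,"z":0,"rx":0,"ry":0,"rz":0.026,"hand":0},{"x":4.9,"y":0,"z":0,"rx":0,"ry":0,"rz":0.035,"hand":0},{"x":4.9,"y":0,"z":0,"rx":0,"ry":0,"rz":0.035,"hand":0},{"x":4.9,"y":0,"z":0,"rx":0,"ry":0,"rz":0.035,"hand":0},{"x":4.9,"y":0,"z":0,"rx":0,"ry":0,"rz":0.035,"hand":0},{"x":3.6,"y":0,"z":0,"rx":0,"ry":0,"rz":0.026,"hand":0},{"x":2.4,"y":0,"z":0,"rx":0,"ry":0,"rz":0.0175,"hand":0},{"x":2.4,"y":0,"z":0,"rx":0,"ry":0,"rz":0.0175,"hand":0},{"x":1.2,"y":0,"z":0,"rx":0,"ry":0,"rz":0.009,"hand":0},{"x":0,"y":0,"z":0,"rx":0,"ry":0,"rz":0,"hand":0}]'
python3 m.py t3
```

```text
clock: 9.88
eef_pos: [533.9, 220.9, 66.3]
tcp_rot: [3.142, -0.0, 0.464]
contact_force: [0.2, 0.6, -0.4]
opening: -0.002
grasp_force: 0.2
tcp [533.9 220.9  66.3] 116.7 142.0 yaw 26.6 F [ 0.2  0.6 -0.4]
pegs [(np.float64(348.7), np.float64(133.9)), (np.float64(49.0), np.float64(134.3)), (np.float64(288.9), np.float64(133.9)), (np.float64(228.6), np.float64(135.4)), (np.float64(169.1), np.float64(134.6))]
red [(np.float64(332.2), np.float64(73.9), np.int32(128))] yel 330.5 136
red x,y in arrow frame 73.86091982404199 2.0426204095381237
```

Red is 2 mm off the arrow's line, well within the 12 mm allowed. I'll back off from the peg, rise, and check.

```bash
python3 -m creep '[{"x":-4,"y":0,"z":0,"rx":0,"ry":0,"rz":0,"hand":0},{"x":-6,"y":0,"z":0,"rx":0,"ry":0,"rz":0,"hand":0},{"x":-6,"y":0,"z":0,"rx":0,"ry":0,"rz":0,"hand":0},{"x":0,"y":0,"z":-15,"rx":0,"ry":0,"rz":0,"hand":0},{"x":0,"y":0,"z":-25,"rx":0,"ry":0,"rz":0,"hand":0},{"x":0,"y":0,"z":-30,"rx":0,"ry":0,"rz":0,"hand":0},{"x":0,"y":0,"z":-30,"rx":0,"ry":0,"rz":0,"hand":0},{"x":0,"y":0,"z":-30,"rx":0,"ry":0,"rz":0,"hand":0},{"x":-20,"y":-20,"z":0,"rx":0,"ry":0,"rz":0,"hand":0},{"x":-30,"y":-30,"z":0,"rx":0,"ry":0,"rz":0,"hand":0},{"x":-30,"y":-30,"z":0,"rx":0,"ry":0,"rz":0,"hand":0},{"x":-10,"y":-10,"z":0,"rx":0,"ry":0,"rz":0,"hand":0},{"x":0,"y":0,"z":0,"rx":0,"ry":0,"rz":0,"hand":0}]'
python3 m.py t4
```

```text
clock: 11.55
eef_pos: [398.8, 254.3, 197.2]
tcp_rot: [3.142, -0.002, 0.466]
contact_force: [0.0, -0.7, 0.4]
opening: -0.001
grasp_force: 0.0
tcp [398.8 254.3 197.2] 141.1 255.4 yaw 26.7 F [ 0.  -0.7  0.4]
pegs [(np.float64(348.6), np.float64(134.2)), (np.float64(49.0), np.float64(134.3)), (np.float64(288.6), np.float64(133.7)), (np.float64(108.7), np.float64(133.9)), (np.float64(228.6), np.float64(135.4)), (np.float64(169.1), np.float64(135.0))]
red [(np.float64(332.2), np.float64(73.9), np.int32(128))] yel 330.5 136
red x,y in arrow frame 73.86091982404199 2.0426204095381237
```

View pics/t4.png

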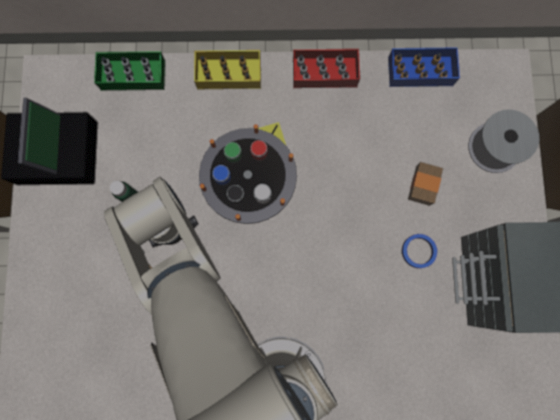

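The red lid at (259,148) is in line with the arrow at (275,130). All five tins are standing, the hand is clear, the turntable is at rest, and the can, box and tape are where they were. I'm handing in.

```bash
python3 -c "
from rig import *
print(sign_off())"
```

```text
the job is handed in; nothing more can be done
None
```

I turned the carousel about 57° clockwise and handed the job in: the red tin measured 2 mm off the arrow's line (12 mm allowed), all five tins standing and the hand clear, though the arm hid the brush in the last picture and no verdict came back.

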